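# Hook the clamp frame out of the parts tray

## Task

Get the closed rectangular steel clamp frame out of the cluttered parts tray: slide it out through the tray's open front, for instance by hooking it from inside its opening, without lifting it up, and leave it lying flat with all of it on the grey mat. Leave all the other parts in the tray.

Things in the scene. Friction and masses are not known exactly. Their poses are not given: they have to be found in the camera images.
- tray: Fixed wooden parts tray, 190 mm (x) by 380 mm (y) outside, floor 6 mm thick (its top 6 mm above the bench). Walls 9 mm thick: back wall (+x side) 42 mm high with three round scallops up to 50 mm, side walls 36 mm high; no wall and no lip at the front (-x side, towards the robot), where the floor ends at x = -95 mm with a plain 6 mm step down to the bench. Origin: centre of its underside, on the bench; x points to the back wall, y to its left side wall seen from the robot.
- mat: Flat grey fabric mat with dark edge, 165 mm (x) by 170 mm (y), on the bench in front of the tray's open side, more or less to the left or right, its x and y axes parallel to the tray's. About 1 mm thick, fixed, so thin and soft that parts slide over it and lie at bench height. Origin: its centre, on the bench.
- frame_centre (a point): Centre of the target (half-way up): the closed rectangular steel clamp frame, the only part that is a rectangle with all four sides and a through opening. Outside 90 mm (x, roughly front to back in the tray) by 64 mm (y), 16 mm tall, bars 9 mm wide, opening 72 x 46 mm right through; about 0.3 kg. Lies flat in the front row of the tray, clear way to the open front. z is up; x along its long side.
- frame_corner0 (a point): Outer corner of the steel clamp frame at its -x +y corner (45 mm and 32 mm from the centre), half-way up.
- frame_corner1 (a point): Outer corner of the steel clamp frame at its -x -y corner (45 mm and 32 mm from the centre), half-way up.
- frame_corner2 (a point): Outer corner of the steel clamp frame at its +x -y corner (45 mm and 32 mm from the centre), half-way up.
- frame_corner3 (a point): Outer corner of the steel clamp frame at its +x +y corner (45 mm and 32 mm from the centre), half-way up.
- stirrup: U-shaped steel stirrup: like the frame but with one short bar missing (90 x 64 mm outside, 16 mm tall); must stay in the tray. Loose. Origin: centre of its underside.
- hoop: Round steel hoop, 72 mm outside and 52 mm inside diameter, 16 mm tall; must stay in the tray. Loose. Origin: centre of its underside.
- slab: Solid steel slab 84 x 56 x 16 mm, no opening; must stay in the tray. Loose. Origin: centre of its underside.
- strip: Bamboo strip 22 x 100 x 9 mm lying along the tray's back wall; must stay in the tray. Loose. Origin: centre of its underside.
- bar: Square brass bar 14 x 90 x 14 mm, lying along the back wall; must stay in the tray. Loose. Origin: centre of its underside.
- bolt: Dark steel bolt with nut, 84 mm long and about 19 mm thick, lying along the back wall; must stay in the tray. Loose. Origin: centre of its underside.
- plug: Dark wooden block 34 x 22 x 18 mm, lying between the arms of the stirrup; must stay in the tray. Loose. Origin: centre of its underside.
- bush: Brass bush, 26 mm outside diameter, 22 mm tall, standing inside the hoop; must stay in the tray. Loose. Origin: centre of its underside.
- wedge: Light wooden block 50 x 24 x 12 mm, lying on the slab; must stay in the tray. Loose. Origin: centre of its underside.
Mind the look-alikes: they are no part of the job. Leave any red look-alike of the hoop alone. Several things have the shape of the bush; the one meant has the colours described above.

How it is judged:
By the outcome, as a careful person would: the job done as asked, in the order asked, and still so for the second after the job is handed in, with the robot touching nothing.
It also fails if it takes over 45 s, if anything falls off the work surface, if the arm or the gripper's body presses on something with over 40 N, if the wrist force passes 120 N, or if a joint passes its speed limit or range.

## Robot

A 6-joint arm with a two-finger parallel gripper is mounted at the origin on the work surface. World frame = base frame: x ahead of the robot, y to its left, z up, the work surface at z = 0. Lengths are in mm, angles in rad, forces in N, time in s.
With the tool pointing down it reaches from about 275 to 1000 mm from the base axis. Payload 8.4 kg.
Tool frame: the origin (TCP) lies midway between the tips of the shut fingers; the grasp point (between the pads) lies 19 mm behind it; z points along the fingers, x is the direction in which the jaws open and shut, and the axes are right-handed (so a half turn about z gives the same grasp; the last joint's range is limited). The gripper opens to 85 mm and grips with 20 to 120 N. Pads are 22 mm wide; open, the fingers measure 114 mm over their backs; the gripper's body (76 mm by 85 mm) begins 54 mm behind the grasp point. The pads swing forward as they close: fully open they stand 13 mm farther back than shut.
Start: joints at [-1.212, 0.353, 1.633, -0, 1.155, -0.002], TCP at [220.638, -584.762, 231.281] pointing down, gripper open.
Joint ranges: [-2.63, 2.63], [-0.92, 2.1], [0.06, 2.66], [-1.3, 4.44], [0, 2.69], [-3.02, 3.02]. Speed limits (rad/s): [2.22, 2.22, 2.79, 3.14, 3.14, 3.14].

## Interface

Orientations are given as [roll, pitch, yaw] about the fixed x, y, z axes, in that order (R = Rz(yaw) Ry(pitch) Rx(roll)).
In Python, from rig import sense, grab_frame, camera_model, job gives the robot as it stands.
- The arm moves only by the tool arm_command, never from a script. Its argument "plan" is a list of rows, each an object with "translation": the shift along the tool's x, y, z in cm, a list of three; "twist": the turn about the tool's z in rad; "gripper": the opening, from 0 (shut) to 1 (fully open). A call has exactly 5 rows; each row is the pose to reach, as a shift and turn from the pose measured when the call began, along the tool's axes at that moment; what a row does not reach only later rows make up. A row lasts 1/12 s, in which the tool goes at most 41.7 mm and 7.16 degrees, less where a joint would pass 70% of its speed; a pose out of reach is approached as far as the arm can. A call with a gripper value outside its range is refused whole. The fingers move at their own pace and stop on an object; "squeeze" is the grip in N (left out, the last holds). Time passes only in rows, so rows that repeat a pose let the fingers close, or fill a call up. It gives the time, the measured TCP pose, the force and the opening at its end, in the units of the state.
- sense(): the state, without advancing time (a new reading comes with each control period).
- grab_frame(name): name is "scene" or "top" or "wrist"; returns the picture (400x640x3 uint8, blue, green, red); there is no depth.
- camera_model(name): a dict with "fx", "fy", "cx", "cy" (pixels), "pose" (4x4, takes a point from camera to world coordinates). Camera axes: x right, y down, z forward; pixel columns grow to the right and rows downward; lengths in mm; the calibration is good to about 2 mm. A picture is of the moment at which its call begins: read the wrist's pose just before it. camera_model takes no time and is no camera call; for the wrist camera it gives the pose at the moment of the call.
- job.sign_off(): hands the job in, once; it reports no verdict.
The state is a dict: "clock": time; "qpos": joint angles; "qvel": joint speeds; "joint_efforts": joint torques, N m; "eef_pos": TCP position; "tcp_rot": TCP orientation; "contact_force": force on the tool from outside, world axes, zero at the start; "wrist_torque": the same for the moment, N m; "opening": opening from 0.0 (shut) to 1.0 (fully open).
Only numpy, scipy, OpenCV 4.12 (cv2) and the standard library are available. Lean on these libraries where they do the work, as an engineer would, in place of code of your own. Each camera call takes 0.05 s, during which the arm holds its last target.

## Working session

There is one attempt and no reset: what is moved stays moved. The work goes in short steps, Python scripts to look and compute and a tool call to move; the robot and the scene stay as the last step left them, time stands still between calls to the robot, and variables do not carry over. Pictures are saved under pics/ and viewed, and the job is handed in when it is done.

Besides the shell and the picture viewer there is one more tool, called after "Call:" by a JSON object that holds its "api" and its "payload", one argument or row to a line. arm_command: Moves the arm, as the interface text tells. Its arguments: {"type":"object","properties":{"plan":{"type":"array","items":{"type":"object","properties":{"translation":{"type":"array","items":{"type":"number"}},"twist":{"type":"number"},"gripper":{"type":"number"}}}},"squeeze":{"type":"number"}},"required":["plan"]}

```bash
mkdir -p pics; ls; python3 - <<'E'
from rig import sense, grab_frame, camera_model, job
import cv2,numpy as np
s=sense();print(s)
for n in ("scene","top"):
    cv2.imwrite(f"pics/{n}0.png",grab_frame(n)); m=camera_model(n);print(n,{k:np.round(v,3) for k,v in m.items()})
E
```

```text
pics
{'clock': 0.0, 'qpos': array([-1.21240701e+00,  3.53649050e-01,  1.63412400e+00, -9.40267568e-06,
        1.15515646e+00, -2.39182906e-03]), 'qvel': array([-0.00145906, -0.00032659,  0.000532  , -0.00017991,  0.00065517,
       -0.00062259]), 'joint_efforts': array([ 3.27969050e-03, -6.05226731e+01, -3.42065692e+01,  2.06347381e-04,
        9.24955675e-03,  1.76899903e-05]), 'eef_pos': array([ 220.47057192, -584.33622395,  230.56543221]), 'tcp_rot': array([ 3.14158725e+00,  1.33687427e-03, -1.21001138e+00]), 'contact_force': array([ 0.0026979 , -0.5707652 ,  0.40392116]), 'wrist_torque': array([-0.00443416, -0.00180193,  0.02258902]), 'opening': 0.9992489465931705}
scene {'fx': np.float64(428.54), 'fy': np.float64(428.54), 'cx': np.float64(318.659), 'cy': np.float64(193.606), 'pose': array([[ 3.120000e-01,  5.990000e-01, -7.380000e-01,  1.156393e+03],
       [ 9.500000e-01, -1.970000e-01,  2.410000e-01, -8.855200e+01],
       [-1.000000e-03, -7.760000e-01, -6.300000e-01,  5.280600e+02],
       [ 0.000000e+00,  0.000000e+00,  0.000000e+00,  1.000000e+00]])}
top {'fx': np.float64(395.207), 'fy': np.float64(395.207), 'cx': np.float64(322.51), 'cy': np.float64(203.013), 'pose': array([[-2.80000e-02, -9.80000e-01,  1.98000e-01,  4.45731e+02],
       [-1.00000e+00,  2.80000e-02, -2.00000e-03,  6.05860e+01],
       [-3.00000e-03, -1.98000e-01, -9.80000e-01,  8.64155e+02],
       [ 0.00000e+00,  0.00000e+00,  0.00000e+00,  1.00000e+00]])}
```

View pics/scene0.png

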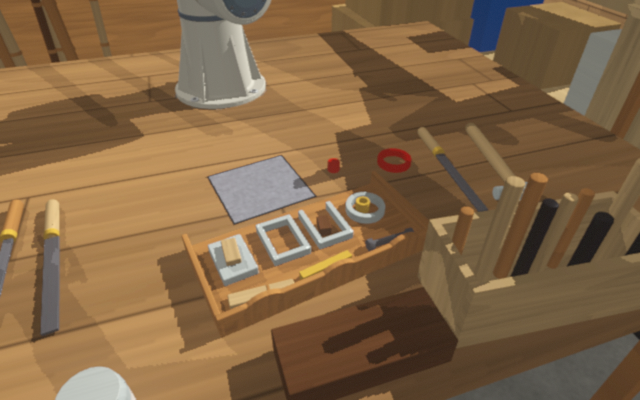

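View pics/top0.png

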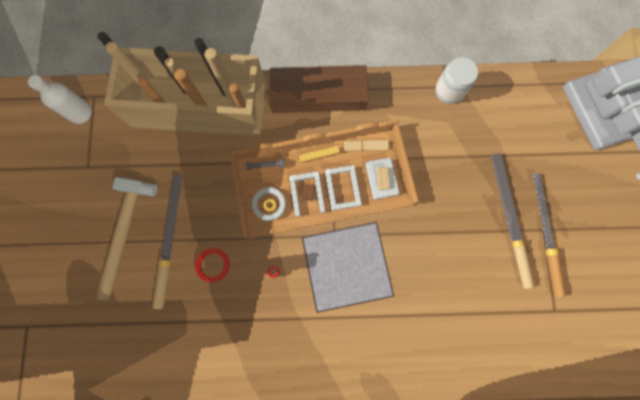

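The top view shows the hoop at (269,204), the U stirrup at (307,192), a closed rectangle at (343,187), the slab with the wedge at (382,178), the mat at (348,267), and a red ring at (212,265). The closed rectangle fits the frame, so I'll confirm it in a crop and measure.

```bash
cat > h.py <<'E'
from rig import sense, grab_frame, camera_model, job
import cv2,numpy as np
def ray(n,px,z,m=None):
    m=m or camera_model(n);px=np.atleast_2d(np.array(px,float));P=m["pose"]
    d=np.c_[(px[:,0]-m["cx"])/m["fx"],(px[:,1]-m["cy"])/m["fy"],np.ones(len(px))]@P[:3,:3].T
    o=P[:3,3];return o+d*((z-o[2])/d[:,2])[:,None]
def proj(n,X,m=None):
    m=m or camera_model(n);P=m["pose"];c=(np.atleast_2d(X)-P[:3,3])@P[:3,:3]
    return np.c_[m["fx"]*c[:,0]/c[:,2]+m["cx"],m["fy"]*c[:,1]/c[:,2]+m["cy"]]
E
python3 - <<'E'
from h import *
im=cv2.imread("pics/top0.png")
c=cv2.resize(im[115:325,225:425],None,fx=3.8,fy=2.85,interpolation=cv2.INTER_CUBIC)
c=cv2.resize(im[115:325,225:425],None,fx=2.85,fy=2.85,interpolation=cv2.INTER_CUBIC)
cv2.imwrite("pics/crop0.png",c)
hsv=cv2.cvtColor(im,cv2.COLOR_BGR2HSV)
m=((hsv[...,1]<70)&(hsv[...,2]>140)).astype(np.uint8)
cs,h=cv2.findContours(m,cv2.RETR_CCOMP,cv2.CHAIN_APPROX_NONE)
for i,k in enumerate(cs):
    x,y,w,hh=cv2.boundingRect(k)
    if cv2.contourArea(k)>100 and 230<x<430 and 110<y<330:
        r=cv2.minAreaRect(k);print(i,r,h[0][i][2:]);print(np.round(ray("top",cv2.boxPoints(r),22 if y<220 else 1),1).tolist())
# mat: grey
m=((hsv[...,1]<60)&(hsv[...,2]>60)).astype(np.uint8);m[:215]=0
m[:, :295]=0;m[:,405:]=0;m[320:]=0
cs,_=cv2.findContours(m,cv2.RETR_EXTERNAL,cv2.CHAIN_APPROX_NONE)
k=max(cs,key=cv2.contourArea);r=cv2.minAreaRect(k);print("mat",r);print(np.round(ray("top",cv2.boxPoints(r),1),1).tolist())
E
```

```text
5 ((347.049072265625, 266.6356201171875), (74.19855499267578, 75.70781707763672), 78.2317123413086) [-1 -1]
[[543.1, 104.7, 1.0], [572.6, -59.3, 1.0], [415.9, -83.0, 1.0], [388.4, 75.4, 1.0]]
22 ((274.9853820800781, 204.56829833984375), (20.18463706970215, 33.524662017822266), 12.094758033752441) [-1 -1]
[[584.7, 190.9, 22.0], [657.0, 175.7, 22.0], [646.3, 132.5, 22.0], [574.2, 148.4, 22.0]]
33 ((306.49298095703125, 193.5811309814453), (41.590999603271484, 30.966140747070312), 80.90972137451172) [-1 -1]
[[679.8, 133.2, 22.0], [689.1, 65.5, 22.0], [596.5, 53.6, 22.0], [587.6, 119.9, 22.0]]
34 ((342.7513732910156, 187.19540405273438), (41.593074798583984, 31.2269344329834), 80.13418579101562) [35 -1]
[[691.6, 53.6, 22.0], [701.9, -14.9, 22.0], [609.0, -26.3, 22.0], [599.0, 40.8, 22.0]]
35 ((342.5792541503906, 187.42266845703125), (32.12763595581055, 20.88603401184082), 79.3803482055664) [-1 34]
[[681.6, 41.7, 22.0], [689.2, -4.0, 22.0], [617.6, -13.9, 22.0], [610.3, 31.0, 22.0]]
36 ((381.790771484375, 177.97938537597656), (39.226932525634766, 27.436689376831055), 77.19573211669922) [37 -1]
[[706.3, -36.2, 22.0], [718.7, -96.4, 22.0], [631.0, -110.0, 22.0], [619.1, -50.9, 22.0]]
37 ((383.0247802734375, 177.74754333496094), (23.383373260498047, 13.034988403320312), 84.2894058227539) [-1 36]
[[694.3, -60.7, 22.0], [696.5, -89.5, 22.0], [643.5, -91.4, 22.0], [641.3, -62.9, 22.0]]
mat ((346.9402770996094, 266.3734130859375), (76.0623779296875, 77.87416076660156), 77.96940612792969)
[[544.8, 107.9, 1.0], [576.0, -60.7, 1.0], [415.3, -85.7, 1.0], [386.4, 77.1, 1.0]]
```

View pics/crop0.png

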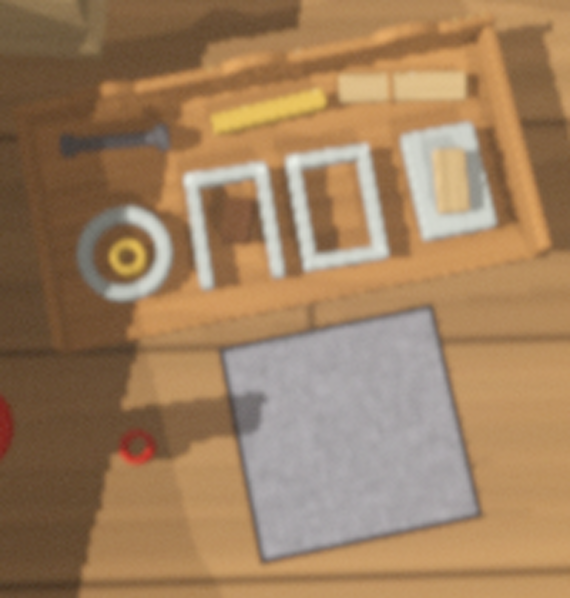

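The crop confirms it: the rectangle at top (343,187) has all four bars and a through opening. The stirrup at (307,193) is open at the front. Measured size is 93x68 against 90x64, and the opening is 72x46 as given. Frame yaw is about 8°, mat yaw about 10°. Next I'll work out the hover shift.

```bash
cat >> h.py <<'E'
from scipy.spatial.transform import Rotation as Ro
def shift(goal,jawdeg=None):
    s=sense();R=Ro.from_euler("xyz",s["tcp_rot"]).as_matrix()
    d=R.T@(np.array(goal)-s["eef_pos"])/10
    tw=None
    if jawdeg is not None:
        a=np.deg2rad(jawdeg);v=R.T@[np.cos(a),np.sin(a),0];tw=np.arctan2(v[1],v[0])
    print("tcp",np.round(s["eef_pos"],1),np.round(s["tcp_rot"],3),"F",np.round(s["contact_force"],1),"t",round(s["clock"],2),"op",round(s["opening"],3),"| shift cm",np.round(d,2),"n rows",np.linalg.norm(d)/4.17,"twist",tw)
E
python3 - <<'E'
from h import *
shift([635,11,150],-81.7)
E
```

```text
tcp [ 220.5 -584.4  230.6] [-3.142e+00  1.000e-03 -1.210e+00] F [ 0.8  0.2 -0.5] t 0.1 op 1.002 | shift cm [-41.06 -59.8    8.11] n rows 17.503777408346544 twist 0.215986620749146
```

Call:
{"api": "arm_command", "payload": {
  "plan": [
    {"translation": [-2.3, -3.4, 0], "twist": 0.1, "gripper": 0.1},
    {"translation": [-4.6, -6.8, 0], "twist": 0.2, "gripper": 0.1},
    {"translation": [-6.9, -10.2, 0], "twist": 0.216, "gripper": 0.1},
    {"translation": [-9.2, -13.6, 0], "twist": 0.216, "gripper": 0.1},
    {"translation": [-11.5, -17, 0], "twist": 0.216, "gripper": 0.1}
  ]
}}

```text
clock: 0.52
eef_pos: [339.4, -415.0, 230.5]
tcp_rot: [3.141, 0.002, -1.427]
contact_force: [0.5, 0.3, 0.6]
opening: 0.298
```

```bash
python3 -c "
from h import *
shift([635,11,150],-81.7)"
```

```text
tcp [ 339.4 -415.   230.5] [ 3.141e+00  2.000e-03 -1.427e+00] F [0.5 0.3 0.6] t 0.52 op 0.298 | shift cm [-37.9  -35.37   8.1 ] n rows 12.58255876678142 twist -0.0008717768474894676
```

Call:
{"api": "arm_command", "payload": {
  "plan": [
    {"translation": [-3, -2.8, 0], "twist": 0, "gripper": 0.1},
    {"translation": [-6, -5.6, 0], "twist": 0, "gripper": 0.1},
    {"translation": [-9, -8.4, 0], "twist": 0, "gripper": 0.1},
    {"translation": [-12, -11.2, 0], "twist": 0, "gripper": 0.1},
    {"translation": [-15, -14, 0], "twist": 0, "gripper": 0.1}
  ]
}}

```text
clock: 0.93
eef_pos: [457.0, -244.5, 230.6]
tcp_rot: [3.141, 0.002, -1.427]
contact_force: [1.2, -1.0, 0.5]
opening: 0.099
```

```bash
python3 -c "
from h import *
shift([635,11,150],-81.7)"
```

```text
tcp [ 457.  -244.5  230.6] [ 3.141e+00  2.000e-03 -1.427e+00] F [ 1.2 -1.   0.5] t 0.93 op 0.099 | shift cm [-22.72 -21.28   8.08] n rows 7.713106176103275 twist -0.0009350971891628156
```

Call:
{"api": "arm_command", "payload": {
  "plan": [
    {"translation": [-2.9, -2.7, 0], "twist": 0, "gripper": 0.1},
    {"translation": [-5.8, -5.4, 0], "twist": 0, "gripper": 0.1},
    {"translation": [-8.7, -8.1, 0], "twist": 0, "gripper": 0.1},
    {"translation": [-11.6, -10.8, 0], "twist": 0, "gripper": 0.1},
    {"translation": [-14.5, -13.5, 0], "twist": 0, "gripper": 0.1}
  ]
}}

```text
clock: 1.35
eef_pos: [570.4, -79.7, 230.6]
tcp_rot: [3.141, 0.002, -1.427]
contact_force: [0.7, -1.3, 0.1]
opening: 0.1
```

```bash
python3 -c "
from h import *
shift([635,11,150],-81.7)"
```

```text
tcp [570.4 -79.7 230.6] [ 3.141e+00  2.000e-03 -1.427e+00] F [ 0.7 -1.3  0.1] t 1.35 op 0.1 | shift cm [-8.03 -7.7   8.06] n rows 3.2951258360926707 twist -0.000717509214695718
```

Call:
{"api": "arm_command", "payload": {
  "plan": [
    {"translation": [-2.7, -2.6, 2], "twist": 0, "gripper": 0.1},
    {"translation": [-5.4, -5.2, 4], "twist": 0, "gripper": 0.1},
    {"translation": [-8, -7.7, 6.5], "twist": 0, "gripper": 0.1},
    {"translation": [-8, -7.7, 8], "twist": 0, "gripper": 0.1},
    {"translation": [-8, -7.7, 8], "twist": 0, "gripper": 0.1}
  ]
}}

```text
clock: 1.77
eef_pos: [633.3, 12.8, 146.1]
tcp_rot: [3.134, 0.003, -1.424]
contact_force: [-1.6, 0.0, -0.9]
opening: 0.094
```

```bash
python3 - <<'E'
from h import *
shift([635,11,150],-81.7)
m=camera_model("wrist");im=grab_frame("wrist");cv2.imwrite("pics/w0.png",im)
np.save("w0.npy",m["pose"]);print(np.round(m["pose"],2).tolist(),m["fx"],m["cx"],m["cy"])
E
```

```text
tcp [633.3  12.8 146.1] [ 3.134e+00  3.000e-03 -1.424e+00] F [-1.6  0.  -0.9] t 1.77 op 0.094 | shift cm [ 0.2  -0.14 -0.39] n rows 0.11003477381526285 twist 0.002069796339409966
[[0.15, -0.94, -0.31, 712.04], [-0.99, -0.14, -0.04, 24.15], [-0.0, 0.31, -0.95, 287.6], [0.0, 0.0, 0.0, 1.0]] 314.3310090876717 321.7162828121572 195.89605637937643
```

View pics/w0.png

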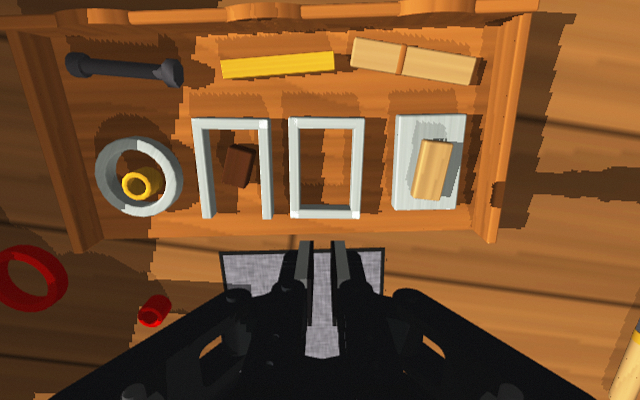

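The wrist view shows the frame clearly, with corners (289,117), (364,118), (359,217) and (290,217). The fingertips are at about (300–345, 242). I'll measure from this view.

```bash
python3 - <<'E'
from h import *
im=cv2.imread("pics/w0.png");m=camera_model("wrist");m["pose"]=np.load("w0.npy")
hsv=cv2.cvtColor(im,cv2.COLOR_BGR2HSV)
k=((hsv[...,1]<70)&(hsv[...,2]>120)).astype(np.uint8);k[235:]=0
cs,h=cv2.findContours(k,cv2.RETR_CCOMP,cv2.CHAIN_APPROX_NONE)
for i,c in enumerate(cs):
    x,y,w,hh=cv2.boundingRect(c)
    if cv2.contourArea(c)>1500 and 270<x<320:
        a=cv2.approxPolyDP(c,5,True)[:,0];print(h[0][i][3],a.tolist())
        X=ray("wrist",a,22,m);print(np.round(X,1).tolist())
        if len(a)==4: print("c",X.mean(0).round(1),"len",np.linalg.norm(np.roll(X,-1,0)-X,axis=1).round(1), "ang",np.rad2deg(np.arctan2(*(np.roll(X,-1,0)-X)[:,1::-1].T)).round(1))
print("tip L,R px -> at tip z",ray("wrist",[[300,242],[345,242]],146,m).round(1))
print(proj("wrist",sense()["eef_pos"],m))
# tray front edge: 
E
python3 -c "
from h import *
im=cv2.imread('pics/w0.png');cv2.imwrite('pics/w0c.png',cv2.resize(im[100:320,220:440],None,fx=2.7,fy=2.7,interpolation=cv2.INTER_CUBIC))"
```

```text
-1 [[289, 117], [290, 216], [358, 218], [364, 119]]
[[689.0, 48.8, 22.0], [602.1, 38.0, 22.0], [609.3, -23.5, 22.0], [696.4, -12.5, 22.0]]
c [649.2  12.7  22. ] len [87.5 61.9 87.8 61.7] ang [-172.9  -83.4    7.2   96.9]
20 [[298, 128], [352, 129], [349, 210], [298, 208]]
[[681.2, 40.4, 22.0], [687.0, -4.1, 22.0], [615.7, -14.1, 22.0], [610.9, 31.7, 22.0]]
c [648.7  13.5  22. ] len [44.9 71.9 46.  70.9] ang [ -82.6 -172.    96.1    7. ]
tip L,R px -> at tip z [[640.3  25.  146. ]
 [643.6   2.8 146. ]]
[[324.76317284 259.87754042]]
```

View pics/w0c.png

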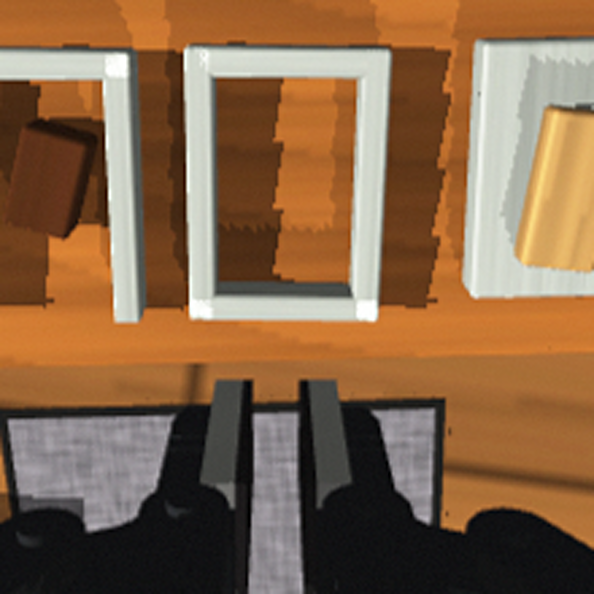

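Both views agree: centre (649,13), yaw about 7.3°. I'll descend inside the opening at (637,11.5).

```bash
python3 -c "
from h import *
shift([637,11.5,11],-82.5)"
```

```text
tcp [633.4  11.5 148.2] [ 3.136e+00  2.000e-03 -1.425e+00] F [-0.4  0.7 -0. ] t 1.82 op 0.101 | shift cm [ 0.08 -0.44 13.72] n rows 3.29087931308449 twist 0.015099276500723529
```

Call:
{"api": "arm_command", "payload": {
  "plan": [
    {"translation": [0.1, -0.4, 2.5], "twist": 0.015, "gripper": 0.15},
    {"translation": [0.1, -0.4, 5], "twist": 0.015, "gripper": 0.15},
    {"translation": [0.1, -0.4, 7], "twist": 0.015, "gripper": 0.15},
    {"translation": [0.1, -0.4, 9], "twist": 0.015, "gripper": 0.15},
    {"translation": [0.1, -0.4, 10], "twist": 0.015, "gripper": 0.15}
  ]
}}

```text
clock: 2.23
eef_pos: [635.7, 9.9, 47.4]
tcp_rot: [3.134, 0.002, -1.441]
contact_force: [-0.7, 0.3, -0.7]
opening: 0.152
```

```bash
python3 -c "
from h import *
cv2.imwrite('pics/w1.png',grab_frame('wrist'))
shift([637,11.5,11],-82.5)"
```

```text
tcp [635.1  10.   46.3] [ 3.132e+00  2.000e-03 -1.441e+00] F [-1.3 -0.2 -0.6] t 2.28 op 0.151 | shift cm [-0.12 -0.24  3.52] n rows 0.8476103553034131 twist -0.001168836302130347
```

View pics/w1.png

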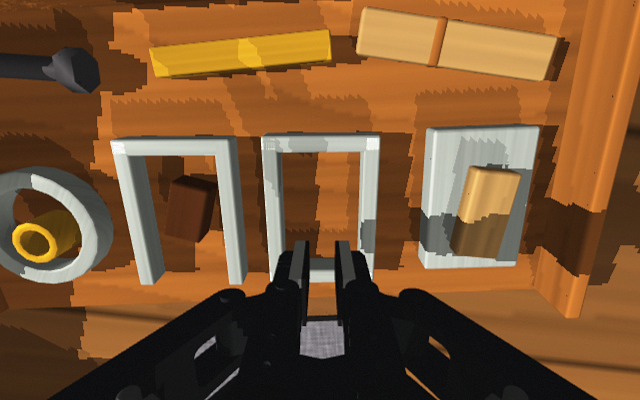

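The fingertips at (300–345, 242) sit above the opening and clear of the bars, so I can go down.

Call:
{"api": "arm_command", "payload": {
  "plan": [
    {"translation": [-0.1, -0.3, 1], "twist": 0, "gripper": 0.15},
    {"translation": [-0.1, -0.3, 2], "twist": 0, "gripper": 0.15},
    {"translation": [-0.1, -0.3, 2.8], "twist": 0, "gripper": 0.15},
    {"translation": [-0.1, -0.3, 3.4], "twist": 0, "gripper": 0.15},
    {"translation": [-0.1, -0.3, 3.5], "twist": 0, "gripper": 0.15}
  ]
}}

```text
clock: 2.7
eef_pos: [637.1, 11.4, 10.3]
tcp_rot: [3.131, 0.003, -1.441]
contact_force: [-0.6, 0.4, 0.0]
opening: 0.149
```

```bash
python3 -c "
from h import *
cv2.imwrite('pics/w2.png',grab_frame('wrist'))
shift([637,11.5,11],-82.5)"
```

```text
tcp [637.2  11.4  10.6] [ 3.131e+00  3.000e-03 -1.441e+00] F [ 0.8  0.8 -0.1] t 2.75 op 0.151 | shift cm [-0.01  0.02 -0.04] n rows 0.011570148196730561 twist -0.0010345604055950301
```

View pics/w2.png

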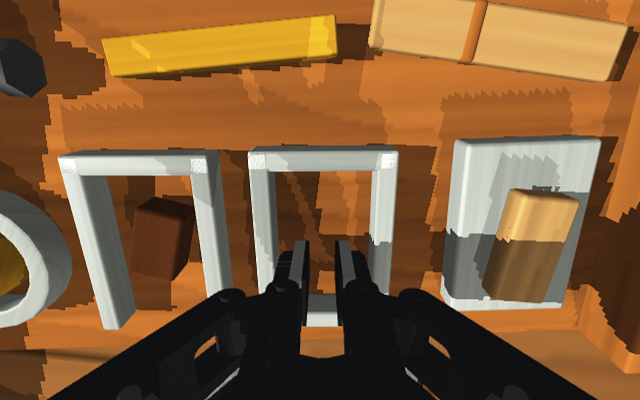

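The fingers are inside the opening with no contact force. Now I'll pull along tool +y.

Call:
{"api": "arm_command", "payload": {
  "plan": [
    {"translation": [0, 0.6, 0], "twist": 0, "gripper": 0.15},
    {"translation": [0, 1.2, 0], "twist": 0, "gripper": 0.15},
    {"translation": [0, 1.8, 0], "twist": 0, "gripper": 0.15},
    {"translation": [0, 2.6, 0], "twist": 0, "gripper": 0.15},
    {"translation": [0, 3.5, 0], "twist": 0, "gripper": 0.15}
  ]
}}

```text
clock: 3.17
eef_pos: [602.1, 6.8, 11.3]
tcp_rot: [3.132, 0.002, -1.441]
contact_force: [2.2, 1.1, -1.1]
opening: 0.148
```

```bash
python3 -c "
from h import *
cv2.imwrite('pics/w3.png',grab_frame('wrist'))
shift([637,11.5,11],-82.5)"
```

```text
tcp [599.6   6.6  10.9] [ 3.129e+00  3.000e-03 -1.441e+00] F [-1.8 -0.7 -0.3] t 3.22 op 0.153 | shift cm [ 0.   -3.77 -0.05] n rows 0.9041407345389741 twist -0.0010689502723549122
```

View pics/w3.png

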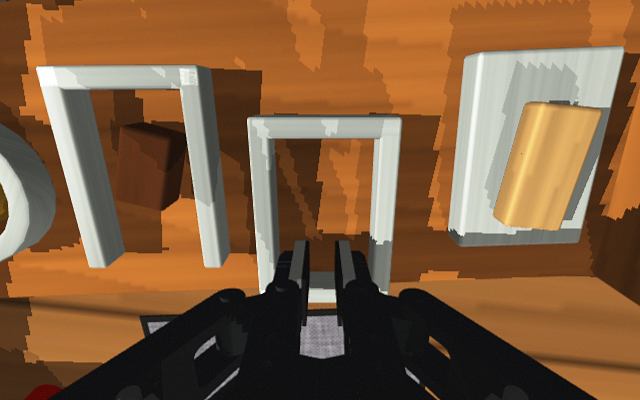

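The frame is following straight and staying clear of the stirrup and slab. I'll keep pulling.

Call:
{"api": "arm_command", "payload": {
  "plan": [
    {"translation": [0, 1, 0], "twist": 0, "gripper": 0.15},
    {"translation": [0, 2, 0], "twist": 0, "gripper": 0.15},
    {"translation": [0, 3, 0], "twist": 0, "gripper": 0.15},
    {"translation": [0, 4, 0], "twist": 0, "gripper": 0.15},
    {"translation": [0, 5, 0.1], "twist": 0, "gripper": 0.15}
  ]
}}

```text
clock: 3.63
eef_pos: [549.1, 0.0, 10.7]
tcp_rot: [3.129, 0.003, -1.441]
contact_force: [0.8, 0.7, -0.7]
opening: 0.154
```

```bash
python3 -c "
from h import *
cv2.imwrite('pics/w4.png',grab_frame('wrist'))
shift([456,-12,6],-82.5)"
```

```text
tcp [ 5.463e+02 -2.000e-01  1.010e+01] [ 3.126e+00  3.000e-03 -1.441e+00] F [-2.7 -0.7 -0.3] t 3.68 op 0.152 | shift cm [0.01 9.1  0.55] n rows 2.186984088986136 twist -0.0010743019871700715
```

View pics/w4.png

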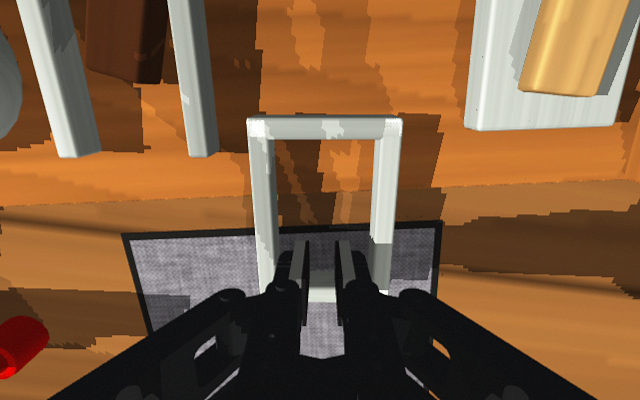

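Call:
{"api": "arm_command", "payload": {
  "plan": [
    {"translation": [0, 1, 0], "twist": 0, "gripper": 0.15},
    {"translation": [0, 2, 0.2], "twist": 0, "gripper": 0.15},
    {"translation": [0, 3, 0.3], "twist": 0, "gripper": 0.15},
    {"translation": [0, 4, 0.3], "twist": 0, "gripper": 0.15},
    {"translation": [0, 5, 0.3], "twist": 0, "gripper": 0.15}
  ]
}}

```text
clock: 4.1
eef_pos: [495.5, -6.7, 7.7]
tcp_rot: [3.125, 0.003, -1.441]
contact_force: [1.3, 0.4, -1.1]
opening: 0.149
```

```bash
python3 -c "
from h import *
cv2.imwrite('pics/w5.png',grab_frame('wrist'))
shift([456,-12,7],-82.5)"
```

```text
tcp [492.7  -6.9   7.3] [ 3.122  0.004 -1.441] F [-2.7  0.9 -0.7] t 4.15 op 0.147 | shift cm [0.03 3.7  0.11] n rows 0.8879008994554778 twist -0.0010740065142200066
```

View pics/w5.png

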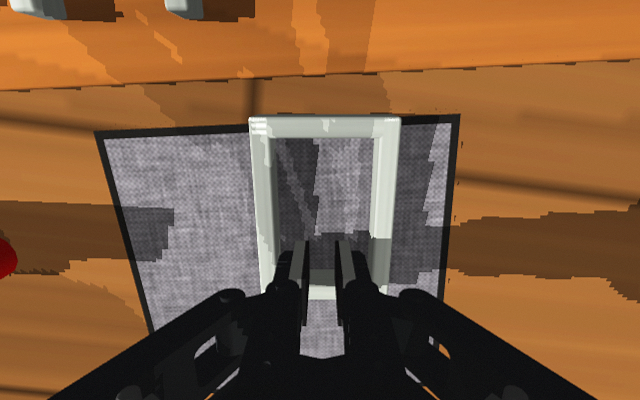

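Call:
{"api": "arm_command", "payload": {
  "plan": [
    {"translation": [0, 1, 0], "twist": 0, "gripper": 0.15},
    {"translation": [0, 2, 0], "twist": 0, "gripper": 0.15},
    {"translation": [0, 2.8, 0], "twist": 0, "gripper": 0.15},
    {"translation": [0, 3.4, 0], "twist": 0, "gripper": 0.15},
    {"translation": [0, 3.7, 0], "twist": 0, "gripper": 0.15}
  ]
}}

```text
clock: 4.57
eef_pos: [454.8, -11.7, 8.0]
tcp_rot: [3.121, 0.004, -1.441]
contact_force: [1.3, 1.2, 0.1]
opening: 0.154
```

```bash
python3 -c "
from h import *
cv2.imwrite('pics/w6.png',grab_frame('wrist'))
shift([456,-12,7],-82.5)"
```

```text
tcp [454.7 -11.7   8. ] [ 3.121  0.004 -1.441] F [-0.7 -0.2  0.4] t 4.62 op 0.15 | shift cm [ 0.04 -0.13  0.1 ] n rows 0.039746047436261346 twist -0.0011265077513622028
```

View pics/w6.png

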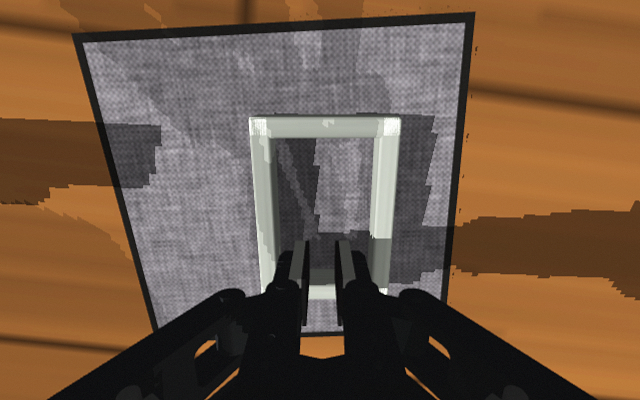

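The frame now lies flat with mat visible all around it. I'll move off the bar first, then lift straight up.

Call:
{"api": "arm_command", "payload": {
  "plan": [
    {"translation": [0, -0.4, 0], "twist": 0, "gripper": 0.15},
    {"translation": [0, -0.8, 0], "twist": 0, "gripper": 0.15},
    {"translation": [0, -0.8, -1], "twist": 0, "gripper": 0.15},
    {"translation": [0, -0.8, -3], "twist": 0, "gripper": 0.15},
    {"translation": [0, -0.8, -6], "twist": 0, "gripper": 0.15}
  ]
}}

```text
clock: 5.03
eef_pos: [462.6, -10.7, 67.4]
tcp_rot: [3.117, 0.004, -1.441]
contact_force: [1.3, -0.0, -1.0]
opening: 0.15
```

Call:
{"api": "arm_command", "payload": {
  "plan": [
    {"translation": [0, 1, -3], "twist": 0, "gripper": 0.15},
    {"translation": [0, 3, -6], "twist": 0, "gripper": 0.15},
    {"translation": [0, 6, -9], "twist": 0, "gripper": 0.15},
    {"translation": [3, 8, -10], "twist": 0, "gripper": 0.15},
    {"translation": [6, 9, -10], "twist": 0, "gripper": 0.15}
  ]
}}

```text
clock: 5.45
eef_pos: [383.2, -81.9, 172.6]
tcp_rot: [3.121, 0.003, -1.438]
contact_force: [1.4, -0.3, -0.0]
opening: 0.148
```

Call:
{"api": "arm_command", "payload": {
  "plan": [
    {"translation": [4, 0, -1], "twist": 0, "gripper": 0.15},
    {"translation": [8, 0, -2], "twist": 0, "gripper": 0.15},
    {"translation": [12, 0, -2], "twist": 0, "gripper": 0.15},
    {"translation": [16, 0, -2], "twist": 0, "gripper": 0.15},
    {"translation": [18, 0, -2], "twist": 0, "gripper": 0.15}
  ]
}}

```text
clock: 5.87
eef_pos: [408.5, -264.6, 193.6]
tcp_rot: [3.123, 0.0, -1.439]
contact_force: [0.4, -0.7, -0.3]
opening: 0.153
```

```bash
python3 - <<'E'
from h import *
im=grab_frame("top");cv2.imwrite("pics/top1.png",im);cv2.imwrite("pics/top1c.png",cv2.resize(im[115:325,225:425],None,fx=2.85,fy=2.85,interpolation=cv2.INTER_CUBIC))
sc=grab_frame("scene");cv2.imwrite("pics/scene1.png",sc[130:330,170:430].repeat(2,0).repeat(2,1))
shift([456,-12,7])
hsv=cv2.cvtColor(im,cv2.COLOR_BGR2HSV)
k=((hsv[...,1]<50)&(hsv[...,2]>175)).astype(np.uint8);k[:218]=0;k[320:]=0;k[:,:295]=0;k[:,400:]=0
cs,_=cv2.findContours(k,cv2.RETR_EXTERNAL,cv2.CHAIN_APPROX_NONE)
c=max(cs,key=cv2.contourArea);r=cv2.minAreaRect(c);X=ray("top",cv2.boxPoints(r),16)
print(r,X.round(1).tolist())
a=np.deg2rad(10);R=np.array([[np.cos(a),np.sin(a)],[-np.sin(a),np.cos(a)]])
print("in mat",((X[:,:2]-[480.6,9.5])@R.T).round(1).tolist())
E
```

```text
tcp [ 408.4 -263.7  193.1] [ 3.122e+00  1.000e-03 -1.441e+00] F [-0.2  0.2  1.6] t 5.97 op 0.152 | shift cm [-24.32  -8.35  18.48] n rows 7.592866295305553 twist None
((355.5945739746094, 265.06756591796875), (44.71652603149414, 31.400205612182617), 80.53767395019531) [[523.1, 31.3, 16.0], [532.3, -35.5, 16.0], [439.2, -46.3, 16.0], [430.4, 19.1, 16.0]]
in mat [[45.7, 14.1], [43.1, -53.3], [-50.4, -47.8], [-47.8, 18.2]]
```

View pics/top1c.png

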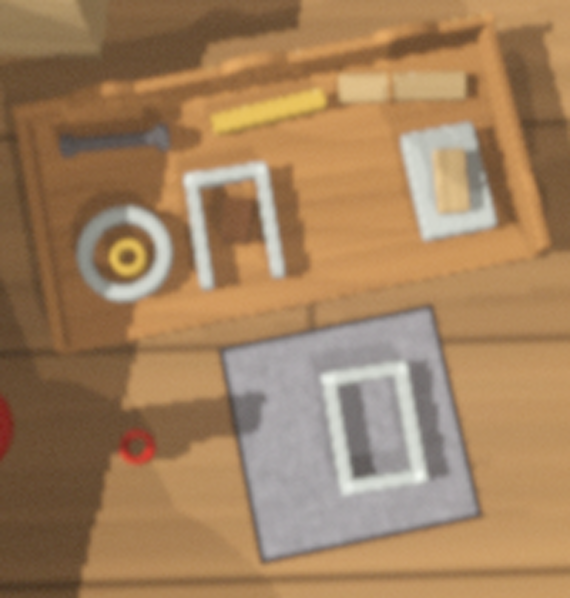

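View pics/scene1.png

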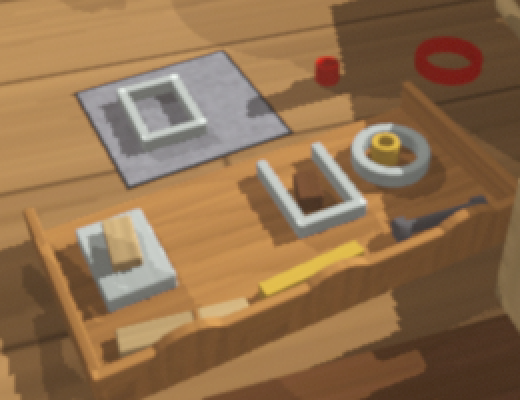

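The frame lies flat and entirely on the mat, with more than 30 mm to every edge. All the other parts are still in the tray, unmoved, and the arm is clear, so I'm handing in.

```bash
python3 -c "
from rig import job
print(job.sign_off())"
```

```text
the job is handed in; nothing more can be done
None
```

The closed clamp frame is out of the tray and lies flat on the grey mat; I handed the job in at about 6 s of robot time. I put the slightly opened fingers into its opening, pulled it straight out through the open front without lifting it, then backed off the bar and rose clear.

- **Placement:** in the last top view all four corners are within about 51 mm (x) and 54 mm (y) of the mat centre. The mat reaches 82.5 and 85 mm, so there is about 30 mm to spare on every side.
- **Other parts:** in the top and scene pictures they all appear in their original places in the tray, and the red look-alikes were not touched.
- **Forces:** the readings I took stayed under about 3 N, and the gripper was clear of everything at the end.
- **Disagreement:** sizes measured from the top view came out 2–4 mm too large (for example 93 x 68 mm against 90 x 64 mm), from blur and calibration. The wrist view read slightly small and gave the same frame centre within 1 mm.

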